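# Make up two kits of furniture parts in a joiner's shop

## Robot

A 7-joint arm with a two-finger parallel gripper is mounted at the origin on the work surface. World frame = base frame: x ahead of the robot, y to its left, z up, the work surface at z = 0. Lengths are in mm, angles in rad, forces in N, time in s.
With the tool pointing down it reaches from about 400 to 925 mm from the base axis. Payload 5.6 kg.
Tool frame: the origin (TCP) lies at the very end of the fingers, on their centre line; the grasp point (between the pads) lies env.grip_point_offset behind it (env.grip_point_offset is the distance from the TCP to the grasp point, in mm); z points along the fingers, x is the direction in which the jaws open and shut, and the axes are right-handed (so a half turn about z gives the same grasp; the last joint's range is limited). The gripper opens to 85 mm and grips with 20 to 120 N. Pads are 22 mm wide; open, the fingers measure 114 mm over their backs; the gripper's body (76 mm by 85 mm) begins 54 mm behind the grasp point. The pads swing forward as they close: fully open they stand 13 mm farther back than shut.
Start: joints at [-1.266, 0.468, -0.012, 1.603, 0.006, 1.071, -0.056], TCP at [221.58, 611.073, 231.29] pointing down, gripper open.
Joint ranges: [-2.53, 2.53], [-0.31, 2.02], [-1.57, 1.55], [0.28, 2.44], [-1.29, 4.43], [0.15, 1.84], [-2.92, 2.92]. Speed limits (rad/s): [2.57, 2.57, 3.14, 3.14, 3.14, 3.14, 3.14].

## Interface

Orientations are given as a unit quaternion [w, x, y, z].
In Python, from rig import env gives the robot as it stands. The module is installed in compiled form; this text tells all that it offers.
- The arm moves only by the tool carry_out, never from a script. Its argument "targets" is one flat list of numbers, 7 for each row, row after row: the shift along the tool's x, y, z in cm, then the turn, a rotation vector about the tool's x, y, z in degrees, then the opening, from 0 (shut) to 1 (fully open). A call has 1 to 12 rows; each row is the pose to reach, as a shift and turn from the pose measured when the call began, along the tool's axes at that moment; what a row does not reach only later rows make up. A row lasts 1/10 s, in which the tool goes at most 50 mm and 8.59 degrees, less where a joint would pass 70% of its speed; a pose out of reach is approached as far as the arm can. A call with a gripper value outside its range is refused whole. The fingers move at their own pace and stop on an object; "grip_force" is the grip in N (left out, the last holds). Time passes only in rows, so rows that repeat a pose let the fingers close. It gives the time, the measured TCP pose, the force and the opening at its end, in the units of the state.
- env.read_state(): the state, without advancing time (a new reading comes with each control period).
- env.read_camera(name): name is "side" or "top"; returns (picture, depth): 400x640x3 uint8, blue, green, red; 400x640 float32, mm along the optical axis (not along the pixel's ray), 0 where there is no reading.
- env.camera_params(name): a dict with "mtx" (3x3 intrinsics, pixels), "R" (3x3) and "t" (3): a world point X has camera coordinates R X + t. Camera axes: x right, y down, z forward; pixel columns grow to the right and rows downward; lengths in mm; the calibration is good to about 2 mm. A picture is of the moment at which its call begins. camera_params takes no time and is no camera call.
- env.sign_off(): hands the job in, once; it reports no verdict.
The state is a dict: "t": time; "joints": joint angles; "joint_velocities": joint speeds; "joint_torque": joint torques, N m; "tcp_pos": TCP position; "tool_rot": TCP orientation; "force": force on the tool from outside, world axes, zero at the start; "wrist_torque": the same for the moment, N m; "grip_width": opening from 0.0 (shut) to 1.0 (fully open).
Only numpy, scipy, OpenCV 4.12 (cv2) and the standard library are available. Lean on these libraries where they do the work, as an engineer would, in place of code of your own. Each camera call takes 0.05 s, during which the arm holds its last target. There are 200 camera calls.

## Task

Make up the two kits from the wooden parts on the bench: the tall turned foot, the rail with a tenon at each end and the block with the hole go in the tray with three compartments, and the low bun foot and the curved rail go in the tray with two compartments. Put one part in each compartment, in any order within a tray, resting flat on the compartment's floor the same way up as it stands on the bench. Leave the plain stick, the glue bottle and the hammer where they are.

Things in the scene. Friction and masses are not known exactly. Their poses are not given: they have to be found in the camera images.
- tray3: Plywood kit tray with dark rims, fixed to the bench, 142 (x) by 234 (y) mm, with THREE equal compartments side by side along its y. Floor 5 mm thick; rims and dividers 6 mm thick, their tops 13 mm above the bench (8 mm above the floor). Each compartment is 130 (x) by 70 (y) mm inside; their centres are at x = 0, y = -76, 0 and +76 mm in the tray's frame. Origin: centre of the underside, on the bench. Turned up to 0.2 rad about the vertical.
- tray2: Kit tray made like the other but 142 (x) by 158 (y) mm with TWO compartments, each 130 (x) by 70 (y) mm inside, centres at x = 0, y = -38 and +38 mm in the tray's frame; floor 5 mm thick, rim tops 13 mm above the bench. Fixed to the bench. Origin: centre of the underside, on the bench. Turned up to 0.2 rad.
- tall_foot: Tall turned foot of pale wood, 72 mm high, loose, standing on its broad end: base 48 mm across and 12 mm high, narrowing to a shank 34 mm across (at 26 mm height) that runs nearly straight to 33 mm across (at 66 mm), top 28 mm across. Round about z, any yaw. Origin: centre of the underside; z up.
- bun_foot: Low round bun foot of pale wood, loose, 52 mm across (full width from 8 to 32 mm height), 40 mm high. Round about z, any yaw. Origin: centre of the underside; z up.
- tenon_rail: Straight rail of pale wood, loose, lying along its own x: a body 65 (x) by 30 (y) by 40 (z) mm with a thinner tenon (12 mm wide, 26 mm high) out of each end, 107 mm long in all. Lies within 0.35 rad of the world x direction at the start. Origin: centre of the underside; z up.
- bored_block: Square block of pale wood, loose, 48 by 48 by 40 mm high, sides along its x and y, with a 25 mm round hole straight down through its middle. Turned up to 0.35 rad at the start. Origin: centre of the underside; z up.
- curved_rail: Curved rail of pale wood, loose, an arc of 80 mm mean radius, 24 mm wide (radially) and 40 mm high, about 102 mm from end to end along its own x. Origin: underside, at the middle of the arc on its centre line, so the mid part is 24 mm wide along y there; the outside of the curve faces +y and the ends bend back to about 25 mm on the -y side. z up. Its x lies within 0.35 rad of world x at the start.
- plain_stick: Plain straight stick of pale wood without tenons, 80 (x) by 30 (y) by 40 (z) mm, loose. Belongs to no kit: leave it alone. Origin: centre of the underside; z up.
- glue: White plastic glue bottle with orange cap, 56 mm across, 150 mm high, upright, loose. Leave it alone. Origin: centre of the underside; z up.
- hammer: Hammer lying on the bench along its x, dark wooden handle, loose. Leave it alone. Origin: on the bench under it.
Mind the look-alikes: they are no part of the job. What is shaped like the bun_foot but orange is not meant.

How it is judged (in metres and radians):
At the end, for the whole second after the job is handed in: Each kit part is alone in a compartment of its tray: origin within 50 mm along and 30 mm across of its centre, underside 1 to 9 mm over the bench (on the tray floor), upright within 0.12 rad, at rest. Plain stick, glue and hammer never moved over 30 mm (x of tall_foot in the frame of tray3 between -0.05 and 0.05 m and z of tall_foot in the frame of tray3 between 0.001 and 0.009 m and angle between each of tall_foot, tenon_rail, bored_block, bun_foot, curved_rail's own z axis and vertical below 0.12 rad and linear speed of each of tall_foot, tenon_rail, bored_block, bun_foot, curved_rail below 0.02 m/s and angular speed of each of tall_foot, tenon_rail, bored_block, bun_foot, curved_rail below 0.2 rad/s and x of tenon_rail in the frame of tray3 between -0.05 and 0.05 m and z of tenon_rail in the frame of tray3 between 0.001 and 0.009 m and x of bored_block in the frame of tray3 between -0.05 and 0.05 m and z of bored_block in the frame of tray3 between 0.001 and 0.009 m and ((y of tall_foot in the frame of tray3 between -0.106 and -0.046 m and y of tenon_rail in the frame of tray3 between -0.03 and 0.03 m and y of bored_block in the frame of tray3 between 0.046 and 0.106 m) or (y of tall_foot in the frame of tray3 between -0.106 and -0.046 m and y of tenon_rail in the frame of tray3 between 0.046 and 0.106 m and y of bored_block in the frame of tray3 between -0.03 and 0.03 m) or (y of tall_foot in the frame of tray3 between -0.03 and 0.03 m and y of tenon_rail in the frame of tray3 between -0.106 and -0.046 m and y of bored_block in the frame of tray3 between 0.046 and 0.106 m) or (y of tall_foot in the frame of tray3 between -0.03 and 0.03 m and y of tenon_rail in the frame of tray3 between 0.046 and 0.106 m and y of bored_block in the frame of tray3 between -0.106 and -0.046 m) or (y of tall_foot in the frame of tray3 between 0.046 and 0.106 m and y of tenon_rail in the frame of tray3 between -0.106 and -0.046 m and y of bored_block in the frame of tray3 between -0.03 and 0.03 m) or (y of tall_foot in the frame of tray3 between 0.046 and 0.106 m and y of tenon_rail in the frame of tray3 between -0.03 and 0.03 m and y of bored_block in the frame of tray3 between -0.106 and -0.046 m)) and x of bun_foot in the frame of tray2 between -0.05 and 0.05 m and z of bun_foot in the frame of tray2 between 0.001 and 0.009 m and x of curved_rail in the frame of tray2 between -0.05 and 0.05 m and z of curved_rail in the frame of tray2 between 0.001 and 0.009 m and ((y of bun_foot in the frame of tray2 between -0.068 and -0.008 m and y of curved_rail in the frame of tray2 between 0.008 and 0.068 m) or (y of bun_foot in the frame of tray2 between 0.008 and 0.068 m and y of curved_rail in the frame of tray2 between -0.068 and -0.008 m))); the robot touches nothing.
It fails at once if the plain stick was moved by more than 30 mm (distance of plain_stick from where it was at the start of the episode above 0.03 m).
It fails at once if the glue bottle was moved by more than 30 mm (distance of glue from where it was at the start of the episode above 0.03 m).
It fails at once if the hammer was moved by more than 30 mm (distance of hammer from where it was at the start of the episode above 0.03 m).
It also fails if it takes over 144 s, if anything falls off the work surface, if the arm or the gripper's body presses on something with over 40 N, if the wrist force passes 120 N, or if a joint passes its speed limit or range.

## Working session

There is one attempt and no reset: what is moved stays moved. The work goes in short steps, Python scripts to look and compute and a tool call to move; the robot and the scene stay as the last step left them, time stands still between calls to the robot, and variables do not carry over. Pictures are saved under pics/ and viewed, about 12 in all and at most 16, crops included, and the job is handed in when it is done.

Besides the shell and the picture viewer there is one more tool, called as name(argument=value, ...) on one line, values as JSON. carry_out: Moves the arm, as the interface text tells. Its arguments: {"type":"object","properties":{"targets":{"type":"array"},"grip_force":{"type":"number"}},"required":["targets"]}

```bash
mkdir -p pics; python3 - <<'E'
from rig import env
import cv2,numpy as np
s=env.read_state(); print({k:np.round(v,3).tolist() for k,v in s.items()}, env.grip_point_offset)
for n in("top","side"):
    p,d=env.read_camera(n); cv2.imwrite(f"pics/{n}0.png",p); np.save(f"{n}0.npy",d)
    c=env.camera_params(n); print(n,{k:np.round(v,4).tolist() for k,v in c.items()})
E
```

```text
{'t': 0.0, 'joints': [-1.266, 0.468, -0.012, 1.604, 0.006, 1.071, -0.056], 'joint_velocities': [-0.001, -0.001, -0.001, 0.0, 0.0, 0.001, -0.001], 'joint_torque': [-0.001, -53.237, 0.021, -25.13, 0.011, 0.008, 0.0], 'tcp_pos': [221.409, 610.555, 230.329], 'tool_rot': [0.001, 0.819, 0.574, -0.001], 'force': [-0.127, 0.708, 0.524], 'wrist_torque': [0.01, 0.016, -0.004], 'grip_width': 1.004} 18.700000000000003
top {'mtx': [[403.689, 0.0, 316.1723], [0.0, 403.689, 194.711], [0.0, 0.0, 1.0]], 'R': [[0.0076, -1.0, 0.0034], [-0.9977, -0.0078, -0.0679], [0.0679, -0.0029, -0.9977]], 't': [3.5229, 509.4028, 1385.9774]}
side {'mtx': [[418.4202, 0.0, 309.0546], [0.0, 418.4202, 206.2506], [0.0, 0.0, 1.0]], 'R': [[0.9773, -0.2115, 0.01], [-0.1421, -0.6899, -0.7099], [0.157, 0.6924, -0.7043]], 't': [-497.5395, 95.2415, 1279.6721]}
```

View pics/top0.png

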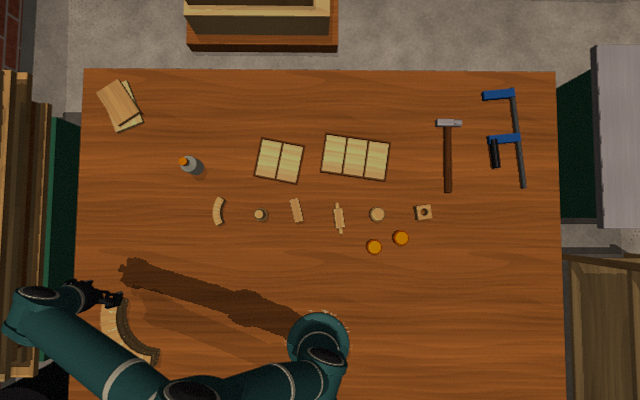

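View pics/side0.png

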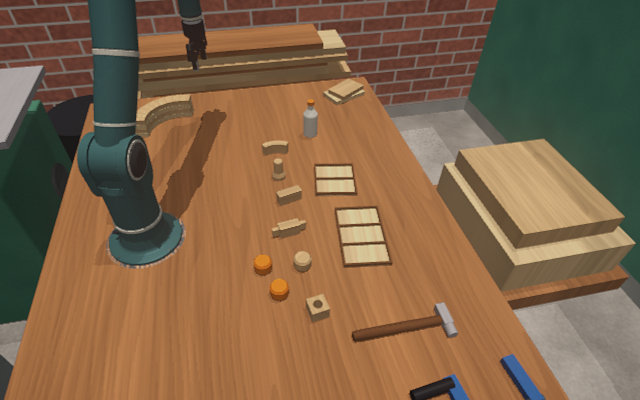

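```bash
cat > h.py <<'E'
from rig import env
import cv2,numpy as np
from scipy.spatial.transform import Rotation as Ro
def cloud(n,d):
    c=env.camera_params(n);K=c["mtx"];v,u=np.mgrid[:400,:640]
    P=np.stack([(u-K[0][2])/K[0][0]*d,(v-K[1][2])/K[1][1]*d,d],-1)
    return (P-np.array(c["t"]))@np.array(c["R"])
def crop(n,p,x0,y0,x1,y1,k,name):
    cv2.imwrite(f"pics/{name}.png",cv2.resize(p[y0:y1,x0:x1],None,fx=k,fy=k,interpolation=cv2.INTER_CUBIC))
def parts(p,d,zmin=22,n="top",box=(195,120,445,262)):
    X=cloud(n,d);m=((X[...,2]>zmin)&(X[...,2]<200)&(d>0)).astype(np.uint8)
    x0,y0,x1,y1=box;w=np.zeros_like(m);w[y0:y1,x0:x1]=m[y0:y1,x0:x1]
    N,L,S,C=cv2.connectedComponentsWithStats(w)
    for i in range(1,N):
        if S[i,4]<15: continue
        Q=X[L==i];z=np.percentile(Q[:,2],90);T=Q[Q[:,2]>z-6]
        c,s,_=cv2.minAreaRect(T[:,:2].astype(np.float32))
        e,V=np.linalg.eigh(np.cov(T[:,:2].T));a=V[:,1]*np.sign(V[0,1])
        r=cv2.minAreaRect(T[:,:2].astype(np.float32))
        print("px",C[i].round(),"mean",T[:,:2].mean(0).round(1),"rect",np.round(c,1),np.round(s,1),"ang",round(r[2],1),"ztop",round(z,1),"yaw(deg)",round(np.degrees(np.arctan2(a[1],a[0])),1),"n",len(T))
def goto(x,y,z,yaw):
    "shift (cm) and turn (deg) to bring TCP to x,y,z (mm), pointing down, jaws along yaw (deg, mod 180)"
    s=env.read_state();q=s["tool_rot"];R=Ro.from_quat([q[1],q[2],q[3],q[0]])
    best=None
    for k in(0,180):
        a=np.radians(yaw+k);ex=np.array([np.cos(a),np.sin(a),0]);ez=np.array([0,0,-1.])
        T=Ro.from_matrix(np.stack([ex,np.cross(ez,ex),ez],1))
        rv=(R.inv()*T).as_rotvec(degrees=True)
        if best is None or np.linalg.norm(rv)<np.linalg.norm(best): best=rv
    sh=R.inv().apply(np.array([x,y,z])-s["tcp_pos"])/10
    print("t",round(s["t"],2),"shift",sh.round(2),"turn",best.round(1),"j7",round(s["joints"][6],2),"w",round(float(s["grip_width"]),3))
E
python3 - <<'E'
from h import *
p=cv2.imread("pics/top0.png");d=np.load("top0.npy");parts(p,d)
crop("top",p,195,125,445,260,3.2,"c1")
X=cloud("top",d)
print("bench z",np.median(X[225:235,270:330,2]),np.median(X[175:190,400:430,2]))
# trays: pixels at 2..20 mm
m=((X[...,2]>2.5)&(X[...,2]<22)).astype(np.uint8);w=np.zeros_like(m);w[128:190,245:400]=m[128:190,245:400]
N,L,S,C=cv2.connectedComponentsWithStats(w)
for i in range(1,N):
    if S[i,4]>500: print(C[i],S[i],cv2.minAreaRect(X[L==i][:,:2].astype(np.float32)),np.median(X[L==i][:,2]))
E
```

```text
px [441. 123.] mean [ 765.  -427.2] rect [ 765.4 -426.3] [18.1 25. ] ang 2.4 ztop 29.4 yaw(deg) -78.7 n 37
px [198. 166.] mean [604.1 406.5] rect [604.8 406.6] [29.9  5.3] ang 1.1 ztop 95.4 yaw(deg) 0.2 n 18
px [218. 210.] mean [453.2 343.5] rect [453.2 344. ] [31.8 95.3] ang 85.4 ztop 42.8 yaw(deg) -2.4 n 163
px [296. 210.] mean [455.2  74.8] rect [456.2  75. ] [79.6 29.1] ang 14.6 ztop 43.0 yaw(deg) 14.3 n 168
px [339. 218.] mean [430.1 -70.3] rect [436.8 -69.5] [86.3 29.7] ang 8.2 ztop 43.1 yaw(deg) 7.5 n 143
px [424. 211.] mean [ 452.4 -360.6] rect [ 453.4 -360.4] [47.6 49.6] ang 7.8 ztop 43.4 yaw(deg) -50.1 n 139
px [377. 214.] mean [ 444.9 -202.9] rect [ 444.5 -203.3] [43.5 45.2] ang 11.0 ztop 43.1 yaw(deg) -70.4 n 123
px [260. 214.] mean [440.2 198.1] rect [440.9 198.5] [28.3 27.4] ang 14.1 ztop 74.4 yaw(deg) -13.8 n 59
px [401. 237.] mean [ 365.  -283.9] rect [ 365.9 -283.9] [45.3 43. ] ang 53.2 ztop 43.1 yaw(deg) 59.1 n 124
px [374. 246.] mean [ 333.  -191.3] rect [ 333.3 -191.9] [43.8 44.5] ang 0.6 ztop 42.9 yaw(deg) -0.5 n 120
bench z -0.058324535404466665 -0.019040706634158893
[354.96347228 156.34121186] [ 314  131   78   52 2327] ((650.3837890625, -122.49078369140625), (276.23114013671875, 161.7888641357422), 82.82184600830078) 6.670260856690308
[279.31073785 160.09118176] [ 253  134   57   56 1667] ((627.896728515625, 133.83441162109375), (194.28485107421875, 196.02474975585938), 87.57660675048828) 6.319834168702246
```

View pics/c1.png

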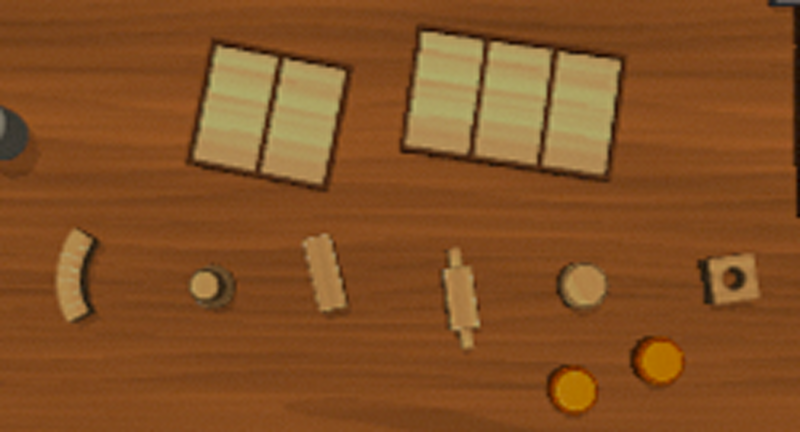

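```bash
cat >> h.py <<'E'
def px2w(pts,z,n="top"):
    c=env.camera_params(n);R=np.array(c["R"]);t=np.array(c["t"])
    r=np.c_[cv2.undistortPoints(np.float64(pts)[:,None],np.array(c["mtx"]),None)[:,0],np.ones(len(pts))]@R
    o=-R.T@t
    return (o+r*((z-o[2])/r[:,2])[:,None])[:,:2]
E
python3 - <<'E'
from h import *
f=lambda a:np.array(a)/3.2+[194.66,124.66]
for nm,a,cs in(("tray2",[(213,40),(352,67),(327,190),(188,163)],(-38,38)),("tray3",[(418,27),(625,57),(609,181),(401,152)],(-76,0,76))):
    w=px2w(f(a),13);c=w.mean(0)
    print(nm,w.round(0).tolist(),c.round(1))
    ex=w[0]+w[1]-w[2]-w[3];ey=w[0]+w[3]-w[1]-w[2]
    y1=np.arctan2(ex[1],ex[0]);y2=np.arctan2(-ey[0],ey[1]);print(np.degrees([y1,y2]),np.linalg.norm(ex)/2,np.linalg.norm(ey)/2)
    # weight by side length
    yw=(y1+y2)/2
    for k in cs: print(k,(c+k*np.array([-np.sin(yw),np.cos(yw)])).round(1))
print(px2w(f([(461,297),(733,278),(583,286),(205,285)]),40).round(1), px2w(f([(205,285)]),72).round(1))
E
```

```text
tray2 [[711.0, 202.0], [682.0, 49.0], [546.0, 75.0], [575.0, 227.0]] [628.7 138.5]
[-10.61545704 -10.60641682] 138.43345627060933 155.30320407965775
-38 [621.7 101.2]
38 [635.7 175.9]
tray3 [[728.0, -23.0], [696.0, -251.0], [559.0, -233.0], [589.0, -5.0]] [ 642.8 -128. ]
[-7.4191044  -7.70124443] 139.071371220355 229.78945920974198
-76 [ 632.8 -203.3]
0 [ 642.8 -128. ]
76 [652.8 -52.7]
[[ 430.7  -69.9]
 [ 453.1 -360. ]
 [ 443.4 -199.9]
 [ 441.4  202.8]] [[440.7 198.3]]
```

```bash
python3 -c "
from h import *
goto(453,350,130,87.6)"
```

```text
t 0.1 shift [-16.59  30.65  10.07] turn [ -0.    0.1 -17.5] j7 -0.06 w 0.999
```

carry_out(targets=[-16.6,30.6,10,0,0,-17.5,0.8,-16.6,30.6,10,0,0,-17.5,0.8,-16.6,30.6,10,0,0,-17.5,0.8,-16.6,30.6,10,0,0,-17.5,0.8,-16.6,30.6,10,0,0,-17.5,0.8,-16.6,30.6,10,0,0,-17.5,0.8,-16.6,30.6,10,0,0,-17.5,0.8,-16.6,30.6,10,0,0,-17.5,0.8,-16.6,30.6,10,0,0,-17.5,0.8,-16.6,30.6,10,0,0,-17.5,0.8,-16.6,30.6,10,0,0,-17.5,0.8,-16.6,30.6,10,0,0,-17.5,0.8], grip_force=40)

```text
t: 1.3
tcp_pos: [451.3, 352.0, 131.2]
tool_rot: [0.0, 0.721, 0.693, -0.0]
force: [0.7, 0.1, 0.2]
grip_width: 0.798
```

```bash
python3 -c "
from h import *
goto(453,350,15,87.6)
p,d=env.read_camera('top');cv2.imwrite('pics/x.png',p);parts(p,d)"
```

```text
t 1.3 shift [-0.19  0.19 11.62] turn [-0.   0.   0.2] j7 0.81 w 0.798
px [441. 122.] mean [ 765.4 -426.4] rect [ 765.7 -425.8] [26.  18.7] ang 89.7 ztop 29.5 yaw(deg) -83.0 n 39
px [198. 166.] mean [605.2 406.4] rect [605.5 406.1] [ 5.  26.5] ang 87.7 ztop 93.7 yaw(deg) 1.1 n 18
px [219. 202.] mean [478.8 337.8] rect [476.  327.6] [51.6 27.1] ang 66.9 ztop 45.0 yaw(deg) 52.4 n 44
px [296. 210.] mean [455.4  74.2] rect [456.3  74.8] [79.6 28.7] ang 14.6 ztop 43.5 yaw(deg) 14.7 n 158
px [339. 218.] mean [431.5 -70.3] rect [434.6 -69.8] [92.5 29.7] ang 7.8 ztop 43.8 yaw(deg) 8.2 n 129
px [424. 211.] mean [ 453.7 -360.9] rect [ 453.3 -360.8] [47.7 47.8] ang 8.7 ztop 43.8 yaw(deg) 82.9 n 121
px [377. 214.] mean [ 445.2 -201.8] rect [ 445.3 -202.3] [44.4 44.3] ang 0.7 ztop 43.0 yaw(deg) 14.6 n 122
px [260. 214.] mean [440.8 198.7] rect [441.6 197.4] [30.  27.3] ang 0.6 ztop 73.8 yaw(deg) 26.2 n 64
px [218. 219.] mean [439.2 309.5] rect [439.6 308.4] [6.2 9.4] ang 2.0 ztop 184.9 yaw(deg) 56.3 n 10
px [401. 237.] mean [ 365.  -283.5] rect [ 364.9 -283. ] [45.1 44. ] ang 45.0 ztop 42.8 yaw(deg) -16.4 n 128
px [374. 246.] mean [ 333.6 -191.1] rect [ 333.5 -190. ] [41.3 43.7] ang 90.0 ztop 43.1 yaw(deg) 25.4 n 116
```

carry_out(targets=[-0.1,0.1,3,0,0,0,0.8,-0.2,0.2,6,0,0,0,0.8,-0.2,0.2,8.5,0,0,0,0.8,-0.2,0.2,10,0,0,0,0.8,-0.2,0.2,11,0,0,0,0.8,-0.2,0.2,11.6,0,0,0,0.8,-0.2,0.2,11.6,0,0,0,0.8,-0.2,0.2,11.6,0,0,0,0,-0.2,0.2,11.6,0,0,0,0,-0.2,0.2,11.6,0,0,0,0,-0.2,0.2,11.6,0,0,0,0,-0.2,0.2,11.6,0,0,0,0])

```text
t: 2.55
tcp_pos: [453.9, 350.3, 16.0]
tool_rot: [0.0, 0.721, 0.693, 0.001]
force: [-0.7, 1.4, 5.8]
grip_width: 0.283
```

```bash
python3 -c "
from h import *
print(env.read_state()['grip_width'])
goto(453,350,15,87.6)
goto(637,182,100,79.4)"
```

```text
0.2833161817884661
t 2.55 shift [-0.04 -0.09  0.1 ] turn [ 0.1 -0.1  0.1] j7 0.82 w 0.283
t 2.55 shift [-16.09  18.96  -8.39] turn [ 0.1 -0.1  8.3] j7 0.82 w 0.283
```

carry_out(targets=[0,0,-2,0,0,0,0,0,0,-5,0,0,0,0,0,0,-8.4,0,0,0,0,-3,3.5,-8.4,0,0,2,0,-6,7,-8.4,0,0,4,0,-9,10.6,-8.4,0,0,6,0,-12,14.2,-8.4,0,0,8.3,0,-15,17.7,-8.4,0,0,8.3,0,-16.1,19,-8.4,0,0,8.3,0,-16.1,19,-8.4,0,0,8.3,0,-16.1,19,-8.4,0,0,8.3,0,-16.1,19,-8.4,0,0,8.3,0])

```text
t: 3.75
tcp_pos: [635.7, 184.1, 99.8]
tool_rot: [-0.001, 0.768, 0.64, 0.0]
force: [0.4, 1.0, -1.1]
grip_width: 0.276
```

```bash
python3 -c "
from h import *
goto(637,182,21,79.4)
p,d=env.read_camera('side');crop('side',p,230,100,450,280,3.6,'s1')"
```

```text
t 3.75 shift [-0.2   0.17  7.88] turn [-0.  -0.1  0.2] j7 1.1 w 0.276
```

View pics/s1.png

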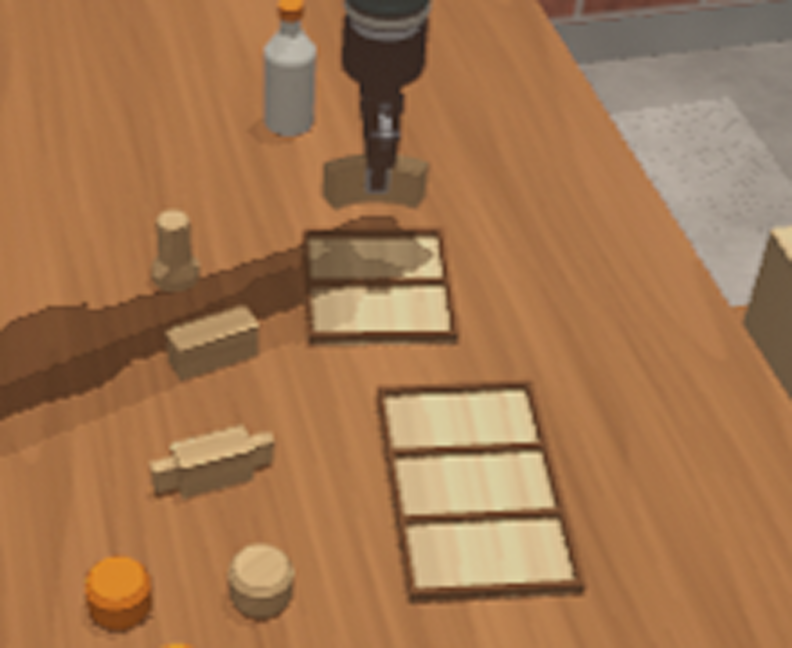

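carry_out(targets=[-0.2,0.1,2.5,0,0,0,0,-0.2,0.2,5,0,0,0,0,-0.2,0.2,6.5,0,0,0,0,-0.2,0.2,7.3,0,0,0,0,-0.2,0.2,7.8,0,0,0,0,-0.2,0.2,7.8,0,0,0,0,-0.2,0.2,7.8,0,0,0,0.42,-0.2,0.2,7.8,0,0,0,0.42,-0.2,0.2,7.8,0,0,0,0.42,-0.2,0.2,6.5,0,0,0,0.45,-0.2,0.2,4,0,0,0,0.5,-0.2,0.2,0,0,0,0,0.5])

```text
t: 5.0
tcp_pos: [635.9, 181.3, 99.5]
tool_rot: [-0.001, 0.768, 0.64, -0.001]
force: [0.9, -0.1, -0.4]
grip_width: 0.496
```

```bash
python3 -c "
from h import *
goto(440.7,198.4,140,-10)"
```

```text
t 5.0 shift [ -1.84 -19.52  -3.97] turn [-0.2  0.2 89.6] j7 1.1 w 0.496
```

```bash
python3 -c "
from h import *
goto(440.7,198.4,140,79.4);goto(440.7,198.4,28,79.4)"
```

```text
t 5.0 shift [ -1.84 -19.52  -3.97] turn [-0.2  0.   0.2] j7 1.1 w 0.496
t 5.0 shift [ -1.83 -19.48   7.23] turn [-0.2  0.   0.2] j7 1.1 w 0.496
```

carry_out(targets=[0,-2,-2,0,0,0,0.85,-0.5,-6,-4,0,0,0,0.85,-1,-10,-4,0,0,0,0.85,-1.4,-14,-4,0,0,0,0.85,-1.8,-18,-4,0,0,0,0.85,-1.8,-19.5,-4,0,0,0,0.85,-1.8,-19.5,-4,0,0,0,0.85,-1.8,-19.5,-4,0,0,0,0.85])

```text
t: 5.8
tcp_pos: [442.6, 199.0, 141.3]
tool_rot: [-0.001, 0.768, 0.64, -0.0]
force: [0.1, -0.8, -0.6]
grip_width: 0.854
```

```bash
python3 -c "
from h import *
goto(440.7,198.4,28,79.4)"
```

```text
t 5.8 shift [-0.11 -0.15 11.33] turn [-0.1 -0.1  0.2] j7 0.92 w 0.854
```

carry_out(targets=[-0.1,-0.1,3,0,0,0,0.85,-0.1,-0.1,6,0,0,0,0.85,-0.1,-0.1,8.5,0,0,0,0.85,-0.1,-0.1,10.3,0,0,0,0.85,-0.1,-0.1,11.3,0,0,0,0.85,-0.1,-0.1,11.3,0,0,0,0.85,-0.1,-0.1,11.3,0,0,0,0,-0.1,-0.1,11.3,0,0,0,0,-0.1,-0.1,11.3,0,0,0,0,-0.1,-0.1,11.3,0,0,0,0,-0.1,-0.1,11.3,0,0,0,0,-0.1,-0.1,11.3,0,0,0,0])

```text
t: 7.0
tcp_pos: [442.2, 198.8, 29.5]
tool_rot: [-0.001, 0.768, 0.64, 0.001]
force: [-0.3, -1.0, 6.1]
grip_width: 0.379
```

```bash
python3 -c "
from h import *
goto(440.7,198.4,130,79.4)
goto(652.8,-52.7,130,82.4)"
```

```text
t 7.0 shift [ -0.04  -0.14 -10.05] turn [ 0.  -0.1  0.2] j7 0.93 w 0.379
t 7.0 shift [-20.92  25.25 -10.1 ] turn [ 0.  -0.1 -2.8] j7 0.93 w 0.379
```

carry_out(targets=[0,0,-3,0,0,0,0,0,0,-7,0,0,0,0,0,0,-10,0,0,0,0,-3,3.6,-10,0,0,-1,0,-6,7.2,-10,0,0,-2,0,-9,10.8,-10,0,0,-2.8,0,-12,14.4,-10,0,0,-2.8,0,-15,18,-10,0,0,-2.8,0,-18,21.6,-10,0,0,-2.8,0,-20,24.4,-10,0,0,-2.8,0,-20.9,25.2,-10,0,0,-2.8,0,-20.9,25.2,-10,0,0,-2.8,0])

```text
t: 8.2
tcp_pos: [652.3, -54.7, 128.7]
tool_rot: [-0.0, 0.753, 0.658, 0.001]
force: [-0.1, -0.1, -1.3]
grip_width: 0.379
```

```bash
python3 -c "
from h import *
goto(652.8,-52.7,35,82.4)
p,d=env.read_camera('side');crop('side',p,230,100,450,280,3.6,'s2')"
```

```text
t 8.2 shift [0.19 0.02 9.37] turn [ 0.  -0.1 -0.2] j7 1.53 w 0.379
```

View pics/s2.png

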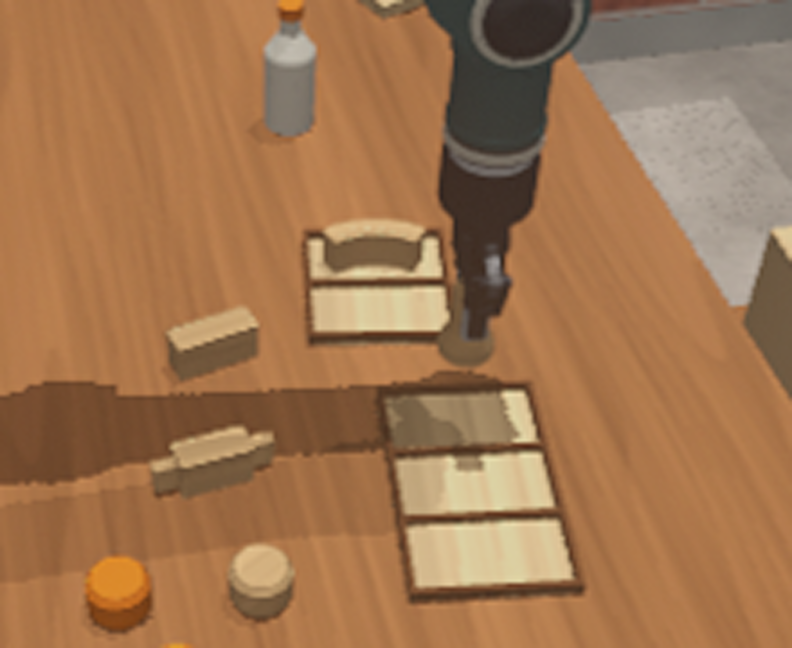

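carry_out(targets=[0.2,0,3,0,0,0,0,0.2,0,6,0,0,0,0,0.2,0,8,0,0,0,0,0.2,0,9,0,0,0,0,0.2,0,9.3,0,0,0,0,0.2,0,9.3,0,0,0,0,0.2,0,9.3,0,0,0,0.55,0.2,0,9.3,0,0,0,0.55,0.2,0,9.3,0,0,0,0.55,0.2,0,7,0,0,0,0.6,0.2,0,3,0,0,0,0.7,0.2,0,-1,0,0,0,0.7])

```text
t: 9.45
tcp_pos: [651.4, -50.5, 139.6]
tool_rot: [-0.002, 0.753, 0.658, 0.0]
force: [0.5, 0.8, 0.8]
grip_width: 0.696
```

```bash
python3 -c "
from h import *
goto(430.5,-70,130,97.8)"
```

```text
t 9.45 shift [ -4.88 -21.63   0.99] turn [ -0.1  -0.2 -15.5] j7 1.53 w 0.696
```

carry_out(targets=[-0.8,-3.6,0,0,0,-4,0.7,-1.6,-7.2,0,0,0,-8,0.7,-2.4,-10.8,0,0,0,-12,0.7,-3.2,-14.4,0.5,0,0,-15.5,0.7,-4,-18,1,0,0,-15.5,0.7,-4.6,-20.6,1,0,0,-15.5,0.7,-4.9,-21.6,1,0,0,-15.5,0.7,-4.9,-21.6,1,0,0,-15.5,0.7,-4.9,-21.6,1,0,0,-15.5,0.7])

```text
t: 10.35
tcp_pos: [432.6, -70.3, 130.6]
tool_rot: [-0.001, 0.657, 0.754, 0.001]
force: [0.3, 0.6, -0.4]
grip_width: 0.694
```

```bash
python3 -c "
from h import *
goto(430.5,-70,15,97.8)"
```

```text
t 10.35 shift [ 0.03 -0.22 11.56] turn [ 0.1 -0.2  0.1] j7 1.81 w 0.694
```

carry_out(targets=[0,-0.1,3,0,0,0,0.7,0,-0.2,6,0,0,0,0.7,0,-0.2,8.5,0,0,0,0.7,0,-0.2,10.5,0,0,0,0.7,0,-0.2,11.5,0,0,0,0.7,0,-0.2,11.5,0,0,0,0.7,0,-0.2,11.5,0,0,0,0,0,-0.2,11.5,0,0,0,0,0,-0.2,11.5,0,0,0,0,0,-0.2,11.5,0,0,0,0,0,-0.2,11.5,0,0,0,0])

```text
t: 11.45
tcp_pos: [431.7, -70.3, 16.6]
tool_rot: [0.0, 0.657, 0.754, 0.002]
force: [-0.1, 0.7, 6.4]
grip_width: 0.34
```

```bash
python3 -c "
from h import *
goto(642.8,-128,110,82.4)"
```

```text
t 11.45 shift [-8.58 20.15 -9.28] turn [ 0.2 -0.2 15.5] j7 1.83 w 0.34
```

carry_out(targets=[0,0,-3,0,0,0,0,0,0,-7,0,0,0,0,0,0,-9.8,0,0,0,0,-1.5,3.5,-9.8,0,0,4,0,-3,7,-9.8,0,0,8,0,-4.5,10.5,-9.8,0,0,12,0,-6,14,-9.8,0,0,15.5,0,-7.4,17.5,-9.8,0,0,15.5,0,-8.6,20.1,-9.8,0,0,15.5,0,-8.6,20.1,-9.8,0,0,15.5,0,-8.6,20.1,-9.8,0,0,15.5,0])

```text
t: 12.55
tcp_pos: [641.6, -128.4, 114.6]
tool_rot: [-0.0, 0.753, 0.658, 0.002]
force: [-1.3, 0.6, -0.7]
grip_width: 0.343
```

```bash
python3 -c "
from h import *
goto(642.8,-128,21.8,82.4)"
```

```text
t 12.55 shift [0.02 0.1  9.28] turn [ 0.1 -0.2 -0.1] j7 1.66 w 0.343
```

carry_out(targets=[0,0.1,3,0,0,0,0,0,0.1,6,0,0,0,0,0,0.1,8,0,0,0,0,0,0.1,9,0,0,0,0,0,0.1,9.3,0,0,0,0,0,0.1,9.3,0,0,0,0,0,0.1,9.3,0,0,0,0.48,0,0.1,9.3,0,0,0,0.48,0,0.1,9.3,0,0,0,0.48,0,0.1,7,0,0,0,0.5,0,0.1,3,0,0,0,0.5,0,0.1,-1,0,0,0,0.6])

```text
t: 13.75
tcp_pos: [642.0, -128.4, 125.2]
tool_rot: [-0.001, 0.753, 0.658, 0.001]
force: [0.2, 0.6, -0.2]
grip_width: 0.596
```

```bash
python3 -c "
from h import *
goto(453.2,-360.5,130,8)
p,d=env.read_camera('side');crop('side',p,230,100,450,280,3.6,'s3')"
```

```text
t 13.75 shift [-25.52 -15.62  -0.55] turn [-0.1 -0.1 74.3] j7 1.66 w 0.596
```

View pics/s3.png

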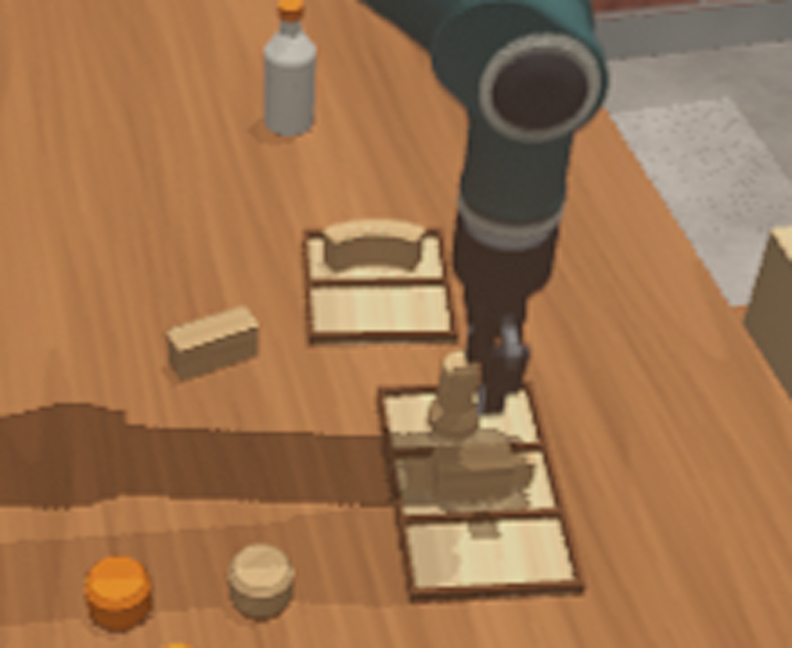

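carry_out(targets=[-2.8,-1.7,-1,0,0,8,0.85,-5.6,-3.4,-1,0,0,16,0.85,-8.4,-5.1,-1,0,0,24,0.85,-11.2,-6.9,-1,0,0,32,0.85,-14,-8.6,-1,0,0,40,0.85,-16.8,-10.3,-1,0,0,48,0.85,-19.6,-12,-1,0,0,56,0.85,-22.4,-13.7,-0.6,0,0,64,0.85,-25.5,-15.6,-0.6,0,0,72,0.85,-25.5,-15.6,-0.6,0,0,74.3,0.85,-25.5,-15.6,-0.6,0,0,74.3,0.85,-25.5,-15.6,-0.6,0,0,74.3,0.85])

```text
t: 15.0
tcp_pos: [458.6, -360.5, 136.7]
tool_rot: [-0.0, 0.997, 0.071, 0.007]
force: [-0.1, 0.8, 0.3]
grip_width: 0.848
```

```bash
python3 -c "
from h import *
goto(453.2,-360.5,13,8)"
```

```text
t 15.0 shift [-0.7  -0.08 12.36] turn [ 0.  -0.8  0.2] j7 1.02 w 0.848
```

carry_out(targets=[-0.6,-0.1,3,0,-0.8,0,0.85,-0.7,-0.1,6,0,-0.8,0,0.85,-0.7,-0.1,9,0,-0.8,0,0.85,-0.7,-0.1,11,0,-0.8,0,0.85,-0.7,-0.1,12.3,0,-0.8,0,0.85,-0.7,-0.1,12.3,0,-0.8,0,0.85,-0.7,-0.1,12.3,0,-0.8,0,0,-0.7,-0.1,12.3,0,-0.8,0,0,-0.7,-0.1,12.3,0,-0.8,0,0,-0.7,-0.1,12.3,0,-0.8,0,0,-0.7,-0.1,12.3,0,-0.8,0,0])

```text
t: 16.1
tcp_pos: [454.0, -360.9, 15.0]
tool_rot: [0.001, 0.997, 0.071, 0.001]
force: [0.5, 0.8, 7.2]
grip_width: 0.549
```

```bash
python3 -c "
from h import *
goto(632.8,-203.3,110,-7.6)"
```

```text
t 16.1 shift [ 19.95 -13.04  -9.5 ] turn [ 0.1 -0.1 15.8] j7 1.11 w 0.549
```

carry_out(targets=[0,0,-3,0,0,0,0,0,0,-7,0,0,0,0,0,0,-9.5,0,0,0,0,3.3,-2.2,-9.5,0,0,4,0,6.6,-4.4,-9.5,0,0,8,0,10,-6.6,-9.5,0,0,12,0,13.3,-8.7,-9.5,0,0,15.8,0,16.6,-10.9,-9.5,0,0,15.8,0,19,-12.4,-9.5,0,0,15.8,0,20,-13,-9.5,0,0,15.8,0,20,-13,-9.5,0,0,15.8,0,20,-13,-9.5,0,0,15.8,0])

```text
t: 17.3
tcp_pos: [631.9, -205.4, 109.9]
tool_rot: [0.001, 0.998, -0.067, 0.0]
force: [-0.7, 0.2, -0.5]
grip_width: 0.555
```

```bash
python3 -c "
from h import *
goto(632.8,-203.3,20.3,-7.6)"
```

```text
t 17.3 shift [ 0.06 -0.25  8.96] turn [ 0.1 -0.  -0.1] j7 0.44 w 0.555
```

carry_out(targets=[0,-0.2,3,0,0,0,0,0,-0.2,6,0,0,0,0,0,-0.2,8,0,0,0,0,0,-0.2,8.7,0,0,0,0,0,-0.2,9,0,0,0,0,0,-0.2,9,0,0,0,0,0,-0.2,9,0,0,0,0.75,0,-0.2,9,0,0,0,0.75,0,-0.2,9,0,0,0,0.75,0,-0.2,7,0,0,0,0.75,0,-0.2,3,0,0,0,0.85,0,-0.2,-2,0,0,0,0.85])

```text
t: 18.5
tcp_pos: [630.8, -202.8, 129.4]
tool_rot: [0.001, 0.998, -0.067, -0.002]
force: [0.9, 0.1, -0.5]
grip_width: 0.849
```

```bash
python3 -c "
from h import *
goto(444.7,-202,130,-7.6)
p,d=env.read_camera('top');cv2.imwrite('pics/x.png',p);parts(p,d)"
```

```text
t 18.5 shift [-1.846e+01  2.420e+00  1.000e-02] turn [ 0.1  0.2 -0.1] j7 0.43 w 0.849
px [440. 122.] mean [ 765.7 -424.9] rect [ 765.3 -425.9] [18.7 25.5] ang 1.3 ztop 29.2 yaw(deg) -75.5 n 37
px [356. 157.] mean [ 640.  -129.5] rect [ 631.7 -128.5] [29.6 84.9] ang 82.1 ztop 48.3 yaw(deg) -6.3 n 146
px [267. 157.] mean [633.7 177. ] rect [633.9 176.7] [31.4 95. ] ang 82.7 ztop 48.5 yaw(deg) -9.2 n 153
px [333. 154.] mean [649.6 -50.9] rect [649.7 -51.1] [27.4 27. ] ang 1.5 ztop 78.0 yaw(deg) 8.2 n 64
px [198. 166.] mean [605.9 406.8] rect [606.5 406.4] [33.1  6.1] ang 0.7 ztop 91.5 yaw(deg) 2.3 n 19
px [296. 210.] mean [457.3  75.7] rect [456.3  75. ] [79.6 29.1] ang 14.6 ztop 43.5 yaw(deg) 14.4 n 154
px [401. 237.] mean [ 366.  -283.5] rect [ 366.6 -282.2] [44.8 43.7] ang 30.5 ztop 42.8 yaw(deg) -7.4 n 126
px [374. 246.] mean [ 332.8 -192.1] rect [ 332.6 -190.4] [41.9 47.3] ang 11.6 ztop 42.8 yaw(deg) -80.4 n 129
```

carry_out(targets=[-3.5,0.5,0,0,0,0,0.85,-7,1,0,0,0,0,0.85,-10.5,1.4,0,0,0,0,0.85,-14,1.8,0,0,0,0,0.85,-17,2.3,0,0,0,0,0.85,-18.4,2.4,0,0,0,0,0.85,-18.4,2.4,0,0,0,0,0.85,-18.4,2.4,0,0,0,0,0.85])

```text
t: 19.35
tcp_pos: [451.9, -204.3, 138.3]
tool_rot: [0.002, 0.998, -0.067, 0.007]
force: [0.3, 0.4, 0.1]
grip_width: 0.849
```

```bash
python3 -c "
from h import *
goto(444.7,-202,8,-7.6)"
```

```text
t 19.35 shift [-0.93 -0.17 13.02] turn [ 0.2 -0.8 -0.1] j7 0.5 w 0.849
```

carry_out(targets=[-0.8,-0.2,3,0,-0.8,0,0.85,-0.9,-0.2,6,0,-0.8,0,0.85,-0.9,-0.2,9,0,-0.8,0,0.85,-0.9,-0.2,11.3,0,-0.8,0,0.85,-0.9,-0.2,12.6,0,-0.8,0,0.85,-0.9,-0.2,12.9,0,-0.8,0,0.85,-0.9,-0.2,12.9,0,-0.8,0,0.85])

```text
t: 20.05
tcp_pos: [445.6, -202.1, 9.2]
tool_rot: [0.002, 0.998, -0.067, 0.0]
force: [0.7, 0.3, 0.4]
grip_width: 0.844
```

carry_out(targets=[0,0,0,0,0,0,0,0,0,0,0,0,0,0,0,0,0,0,0,0,0,0,0,0,0,0,0,0,0,0,0,0,0,0,0])

```text
t: 20.55
tcp_pos: [446.7, -202.4, 10.6]
tool_rot: [0.002, 0.998, -0.067, 0.001]
force: [0.1, -0.2, 6.4]
grip_width: 0.591
```

```bash
python3 -c "
from h import *
goto(621.7,101.2,130,-10.6)"
```

```text
t 20.55 shift [ 13.3  -32.39 -12.03] turn [ 0.2 -0.2  2.9] j7 0.67 w 0.591
```

carry_out(targets=[0,0,-3,0,0,0,0,0,0,-7,0,0,0,0,0,0,-11,0,0,0,0,1.5,-3.6,-12,0,0,1,0,3,-7.4,-12,0,0,2,0,4.6,-11.2,-12,0,0,2.9,0,6.2,-15,-12,0,0,2.9,0,7.8,-18.8,-12,0,0,2.9,0,9.3,-22.6,-12,0,0,2.9,0,10.9,-26.4,-12,0,0,2.9,0,12.4,-30,-12,0,0,2.9,0,13.3,-32.4,-12,0,0,2.9,0])

```text
t: 21.75
tcp_pos: [622.8, 105.2, 130.3]
tool_rot: [0.001, 0.996, -0.091, 0.002]
force: [-0.5, -0.5, -0.5]
grip_width: 0.591
```

carry_out(targets=[0,0,0,0,0,0,0,0,0,0,0,0,0,0])

```text
t: 21.95
tcp_pos: [622.6, 105.9, 130.5]
tool_rot: [0.001, 0.996, -0.09, 0.002]
force: [0.1, -0.1, -0.4]
grip_width: 0.593
```

```bash
python3 -c "
from h import *
goto(621.7,101.2,15.8,-10.6)"
```

```text
t 21.95 shift [-0.06  0.46 11.47] turn [ 0.1 -0.3  0.3] j7 -0.1 w 0.593
```

carry_out(targets=[-0.1,0.5,2,0,0,0,0,-0.1,0.5,5,0,0,0,0,-0.1,0.5,8,0,0,0,0,-0.1,0.5,10,0,0,0,0,-0.1,0.5,11.1,0,0,0,0,-0.1,0.5,11.5,0,0,0,0,-0.1,0.5,11.5,0,0,0,0,-0.1,0.5,11.5,0,0,0,0.8,-0.1,0.5,11.5,0,0,0,0.8,-0.1,0.5,9,0,0,0,0.85,-0.1,0.5,4,0,0,0,0.85,-0.1,0.5,-1,0,0,0,0.85])

```text
t: 23.15
tcp_pos: [620.2, 101.0, 141.6]
tool_rot: [0.002, 0.996, -0.09, 0.002]
force: [0.6, 0.8, -0.4]
grip_width: 0.853
```

carry_out(targets=[-3,0,-4,0,0,0,0.85,-7,0,-8,0,0,0,0.85,-11,0,-12,0,0,0,0.85,-15,0,-14,0,0,0,0.85,-18,0,-14,0,0,0,0.85,-18,0,-14,0,0,0,0.85,-18,0,-14,0,0,0,0.85])

```text
t: 23.85
tcp_pos: [442.7, 134.3, 281.9]
tool_rot: [0.0, 0.996, -0.089, 0.003]
force: [0.5, 0.9, -0.9]
grip_width: 0.85
```

```bash
python3 - <<'E'
from h import *
p,d=env.read_camera('top');parts(p,d);crop('top',p,195,125,445,260,3.2,'c9')
p,d=env.read_camera('side');crop('side',p,230,100,450,280,3.6,'s9')
E
```

```text
px [440. 122.] mean [ 765.1 -426.2] rect [ 765.6 -426.1] [24.9 18.1] ang 89.1 ztop 29.9 yaw(deg) 88.4 n 36
px [356. 157.] mean [ 640.5 -129.8] rect [ 642.1 -129.9] [29.7 98.8] ang 83.6 ztop 48.1 yaw(deg) -6.0 n 142
px [267. 157.] mean [633.9 176.4] rect [634.4 176.3] [33.7 95.3] ang 80.0 ztop 48.3 yaw(deg) -10.5 n 152
px [334. 154.] mean [649.6 -51.6] rect [649.5 -51.1] [26.9 27.8] ang 90.0 ztop 78.2 yaw(deg) 16.7 n 66
px [378. 159.] mean [ 631.9 -205.7] rect [ 631.  -205.4] [48.  47.6] ang 82.0 ztop 48.8 yaw(deg) 27.5 n 124
px [290. 162.] mean [620.1  98.9] rect [619.2  96.4] [42.  44.6] ang 0.3 ztop 48.0 yaw(deg) -42.5 n 124
px [198. 166.] mean [605.  406.5] rect [606.4 406.3] [ 6.3 32.7] ang 89.3 ztop 92.5 yaw(deg) 0.7 n 21
px [296. 209.] mean [456.5  74.8] rect [456.1  74.8] [79.3 28.9] ang 14.5 ztop 43.4 yaw(deg) 12.9 n 159
px [401. 237.] mean [ 364.6 -283.9] rect [ 364.3 -283.9] [44.1 44.4] ang 0.4 ztop 42.5 yaw(deg) -65.0 n 142
px [374. 246.] mean [ 333.6 -191.7] rect [ 333.  -192.3] [42.7 44. ] ang 63.6 ztop 43.2 yaw(deg) 21.3 n 112
```

View pics/c9.png

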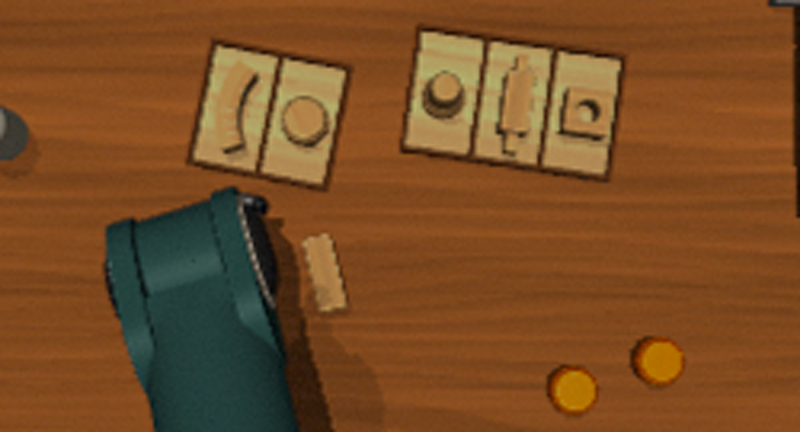

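View pics/s9.png

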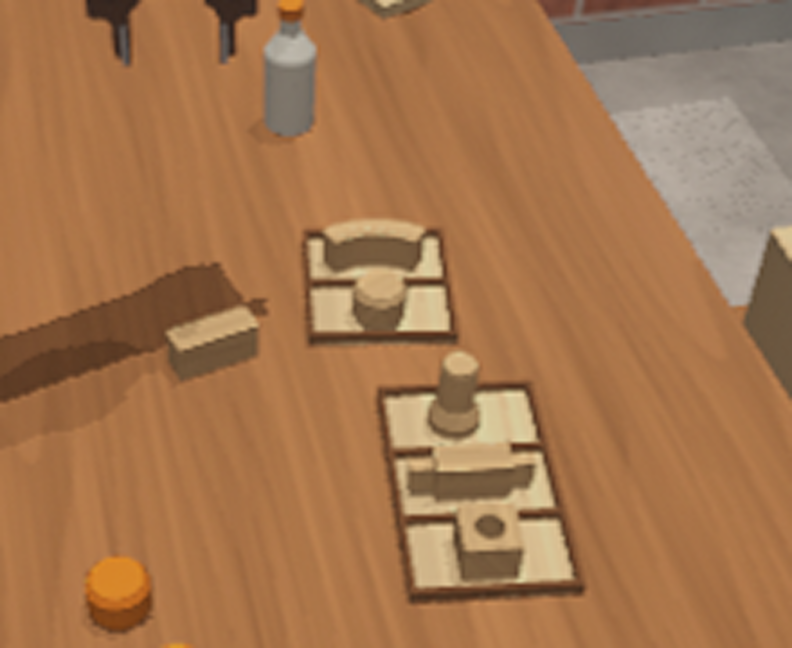

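All five parts are in their compartments, with tops 5 mm above their bench height, so they rest flat on the tray floor. The stick (325,275 in the crop), glue and hammer are unmoved.

```bash
python3 -c "
from rig import env
print(env.sign_off())"
```

```text
the job is handed in; nothing more can be done
None
```

Both kits are made up and the job is handed in, at about 24 s on the robot's clock; sign-off gives no verdict.

- **Three-compartment tray:** it holds the tall foot, the tenon rail and the bored block, one per compartment.
- **Two-compartment tray:** it holds the curved rail and the bun foot, one per compartment.

The last top and side pictures show all five parts upright. Each was measured within about 6 mm of the spot I aimed for. Their tops stand about 4–5 mm higher than they did on the bench, which matches the 5 mm tray floor.

The plain stick, the glue bottle and the hammer head measured within about 2 mm of where they started. The gripper was retracted to 280 mm height, touching nothing.

No check failed. The tray outlines I measured came out 2–4 mm smaller than stated, well inside the tolerance.

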